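Stack cone washers on the mandrel spindle

TASK

Swing the blue keeper bar aside and stack three of the black cone washers flat on the steel arbor with their faces alternating: the lowest with its small end up, the next with its small end down, the top one with its small end up again. Then swing the keeper fully home over the stack, and leave the tape roll, cups, block and brush where they are.

Things in the scene. Friction and masses are not known exactly. Their poses are not given: they have to be found in the camera images.
- washer1: Loose cone washer (disc spring), a stiff ring shaped as a shallow hollow cone, 14 mm high, about 60 g: outer diameter 66 mm over an upright band 6 mm high at the wide end, tapering to 44 mm at the small end; bore 35 mm, widening to 54 mm at the wide end. Black outside, orange in the hollow. Origin on its axis at mid-height; its z axis points out of the small end.
- washer2: Same kind and size as washer1. All four lie flat on the bench, origin 7 mm above it; two lie small end up (z up, black from above), two small end down (z down, an orange dish from above). Which lies where varies.
- washer3: Same kind and size as washer1. To pinch any of them across its 66 mm band: lying small end up, the band is 0 to 6 mm above its underside; lying small end down, 8 to 14 mm above.
- washer4: Same kind and size as washer1. Stacked small end to small end or wide end to wide end they do not nest: each adds 14 mm. There are four; three are needed, one is spare.
- stand: Spindle stand fixed to the bench; origin on the bench directly below the arbor, z up. White base plate 20 mm thick, x -55 to 145, y +-45 mm. At x = y = 0 an aluminium boss, 52 mm in diameter, top at z = 32 mm; on it the steel arbor, 30 mm in diameter to z = 72, then tapering to 18 mm at its tip, z = 80. At x = 105 mm, y = 0 the keeper's post, 24 mm in diameter, up to z = 83 mm.
- arbor_seat (a point): Centre of the boss's top face, on the arbor's axis, 32 mm above the bench: the lowest washer's underside rests here. Axes as the stand's. Three washers stacked alternately have their origins 7, 21 and 35 mm above this point, the stack's top 42 mm above it.
- keeper_hinge (a point): Point on the keeper's upright pivot axis at the top of the post, 83 mm above the bench, 105 mm from the arbor's axis along the stand's +x. Axes as the stand's. The keeper is a level blue bar, 115 mm long from the pivot, 22 mm wide, 83 to 95 mm above the bench; its underside passes 3 mm over the arbor's tip.
- keeper (a joint): Keeper angle, rad. 0 = fully home at its stop, bar over the arbor, pointing from the hinge along the stand's -x; grows to 1.9 as it swings level towards the stand's +y (clockwise from above): bar direction (-cos q, sin q) in the stand's frame. Starts between 0 and 0.3, in the arbor's way. Turns easily (under 1 N at the knob) and stays where it is left.
- keeper_knob (a point): Centre of the top of the keeper's knob: an upright red round knob, 20 mm in diameter, 40 mm tall (95 to 135 mm above the bench), on the bar 95 mm from the pivot axis. Turns with the keeper. It can be pinched from above and led along an arc; it may turn between the fingers.
- tape_roll: Tan roll of tape lying flat, 110 mm outer and 76 mm inner diameter, 25 mm high. A bystander, loose; origin at the centre of its underside.
- cup: White open plastic cup, 64 mm across the rim, 70 mm tall. A bystander, loose; origin at the centre of its underside.
- cup2: Grey open plastic cup, 72 mm across the rim, 50 mm tall. A bystander, loose; origin at the centre of its underside.
- shim_block: White block 60 x 40 x 30 mm with two dark holes on top. A bystander, loose; origin at the centre of its underside.
- glue_brush: Flat brush with a wooden handle, about 200 mm long, lying on the bench along its own x. A bystander, loose; origin at the centre of its underside.

How it is judged:
By the outcome, as a careful person would: the job done as asked, in the order asked, and still so for the second after the job is handed in, with the robot touching nothing.
It also fails if it takes over 72 s, if anything falls off the work surface, if the arm or the gripper's body presses on something with over 40 N, if the wrist force passes 120 N, or if a joint passes its speed limit or range.

ROBOT

A 6-joint arm with a two-finger parallel gripper is mounted at the origin on the work surface. World frame = base frame: x ahead of the robot, y to its left, z up, the work surface at z = 0. Lengths are in m, angles in rad, forces in N, time in s.
With the tool pointing down it reaches from about 0.325 to 1 m from the base axis. Payload 5.1 kg.
Tool frame: the origin (TCP) lies midway between the tips of the shut fingers; the grasp point (between the pads) lies 19 mm behind it (r.hold_point_z is the z of the grasp point in the tool frame, in m); z points along the fingers, y is the line along which they close (so a half turn about z gives the same grasp; the last joint's range is limited). The gripper opens to 85 mm and grips with 20 to 120 N. Pads are 22 mm wide; open, the fingers measure 114 mm over their backs; the gripper's body (76 mm by 85 mm) begins 54 mm behind the grasp point. The pads swing forward as they close: fully open they stand 13 mm farther back than shut.
Start: joints at [-1.422, 0.124, 1.65, -0, 1.367, -0.083], TCP at [0.149, -0.633, 0.231] pointing down, gripper open.
Joint ranges: [-2.61, 2.61], [-1.02, 2.33], [0.03, 2.71], [-1.35, 4.49], [0.32, 2.68], [-2.91, 2.91]. Speed limits (rad/s): [2.57, 2.57, 3.14, 3.14, 3.14, 3.14].

INTERFACE

Orientations are given as a rotation vector (axis times angle).
In Python, from bench import sensors, cams, r gives the robot as it stands. The module is installed in compiled form; this text tells all that it offers.
- The arm moves only by the shell command python3 -m handwheel 'ROWS' [FORCE]. ROWS is JSON, a list of rows, each a list of 3 entries, a list of its own where there are three numbers: the shift along the tool's x, y, z in cm, then the turn, a rotation vector about the tool's x, y, z in rad, then the opening, from 0 (shut) to 1 (fully open). In form: [[[x, y, z], [rx, ry, rz], grip], ...]. A call has 1 to 12 rows; each row is the pose to reach, as a shift and turn from the pose commanded when the call began, along the tool's axes at that moment; what a row does not reach only later rows make up. A row lasts 1/12 s, in which the tool goes at most 41.7 mm and 7.16 degrees, less where a joint would pass 70% of its speed; a pose out of reach is approached as far as the arm can. A call with a gripper value outside its range is refused whole. The fingers move at their own pace and stop on an object; FORCE is the grip in N (left out, the last holds). Time passes only in rows, so rows that repeat a pose let the fingers close. It gives the time, the measured TCP pose, the force, the opening and the grip force at its end, in the units of the state.
- sensors.sense(): the state, without advancing time (a new reading comes with each control period).
- cams.get_image(name): name is "scene" or "top"; returns a dict with "image" (400x640x3 uint8, blue, green, red), "fov_y" (degrees; the focal length in pixels is half the picture's height over the tangent of half this angle, whatever the lens; pixels are square), "cx", "cy" (the principal point, pixels), "k1" (the pictures are not rectified: a ray, as slopes to the right and down, at radius r is drawn at 1 + k1 r^2 times it, then the intrinsics apply), "camera_from_world" (4x4, takes a point from world to camera coordinates). Camera axes: x right, y down, z forward; pixel columns grow to the right and rows downward; lengths in m; the calibration is good to about 2 mm. A picture is of the moment at which its call begins. There is no depth.
- r.hand_in(): hands the job in; it is judged then, once.
The state is a dict: "t": time; "joints": joint angles; "dq": joint speeds; "joint_torque": joint torques, N m; "position": TCP position; "eef_rot": TCP orientation; "ft_force": force on the tool from outside, world axes, zero at the start; "wrist_torque": the same for the moment, N m; "opening": finger opening in m; "finger_force": force on a finger pad.
Only numpy, scipy, OpenCV 4.12 (cv2) and the standard library are available. Lean on these libraries where they do the work, as an engineer would, in place of code of your own. Each camera call takes 0.05 s, during which the arm holds its last target. There are 200 camera calls.

## Working session

There is one attempt and no reset: what is moved stays moved. The work goes in short steps, Python scripts to look and compute and a shell command to move; the robot and the scene stay as the last step left them, time stands still between calls to the robot, and variables do not carry over. Pictures are saved under pics/ and viewed, at most 10 in all, crops included, and the job is handed in when it is done.

```bash
mkdir -p pics; cat > h.py <<'E'
import numpy as np, cv2
from bench import sensors, cams, r
def get(n):
    return cams.get_image(n)
def K(c):
    h,w=c["image"].shape[:2]; f=h/2/np.tan(np.radians(c["fov_y"])/2)
    return np.array([[f,0,c["cx"]],[0,f,c["cy"]],[0,0,1.]]), np.array([c["k1"],0,0,0,0.])
def ray(c,uv):
    k,d=K(c); p=cv2.undistortPoints(np.array(uv,float).reshape(-1,1,2),k,d)[:,0]
    T=np.array(c["camera_from_world"]); R,t=T[:3,:3],T[:3,3]
    return -R.T@t, np.c_[p,np.ones(len(p))]@R
def plane(c,uv,z):
    o,d=ray(c,uv); return o+d*((z-o[2])/d[:,2])[:,None]
def proj(c,P):
    k,d=K(c); T=np.array(c["camera_from_world"])
    rv=cv2.Rodrigues(T[:3,:3])[0]
    return cv2.projectPoints(np.array(P,float).reshape(-1,1,3),rv,T[:3,3],k,d)[0][:,0]
def tri(c1,u1,c2,u2):
    o1,d1=ray(c1,[u1]);o2,d2=ray(c2,[u2])
    A=np.c_[d1[0],-d2[0]]; s=np.linalg.lstsq(A,o2-o1,rcond=None)[0]
    a,b=o1+s[0]*d1[0],o2+s[1]*d2[0]; return (a+b)/2,np.linalg.norm(a-b)
E
python3 - <<'E'
from h import *
for n in("top","scene"):
    c=get(n); cv2.imwrite(f"pics/{n}0.png",c["image"])
    print(n,c["fov_y"],c["cx"],c["cy"],c["k1"],np.round(ray(c,[[320,200]]),3))
s=sensors.sense(); print(s["position"],s["eef_rot"],s["opening"])
E
```

```text
Traceback (most recent call last):
ValueError: setting an array element with a sequence. The requested array has an inhomogeneous shape after 1 dimensions. The detected shape was (2,) + inhomogeneous part.
```

View pics/top0.png

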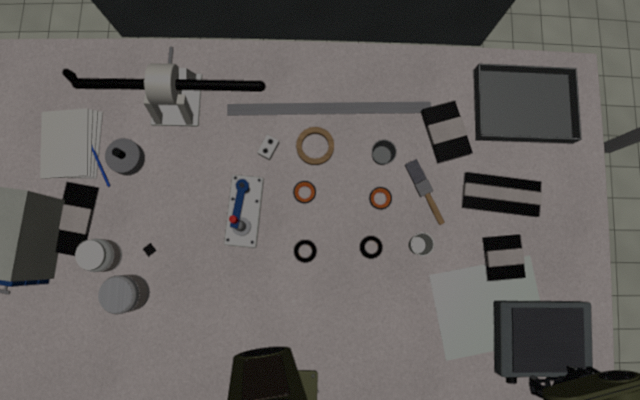

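Top view: orange dishes (small end down) at about (304,192) and (381,198); black ones (small end up) at (305,251) and (371,247). The stand is around (244,212), hinge at about (243,186), red knob at (234,219), and the robot is at the bottom.

```bash
python3 - <<'E'
from h import *
for n in("top","scene"):
    c=get(n); cv2.imwrite(f"pics/{n}1.png",c["image"])
    o,d=ray(c,[[320,200]]);print(n,c["fov_y"],c["cx"],c["cy"],c["k1"],o.round(3),d.round(3))
s=sensors.sense(); print(s["position"],s["eef_rot"],s["opening"])
E
```

```text
top 46.14330263115896 320.89956910988747 197.980161837263 -0.07417835709755556 [ 0.396 -0.085  1.325] [[ 0.131 -0.01  -0.991]]
scene 51.33836101396392 322.54873042312636 199.38653440738614 0.01230205901697822 [ 1.263 -0.173  0.543] [[-0.843  0.114 -0.525]]
[ 0.14922638 -0.63214787  0.23030435] [-3.11884916e+00 -3.63131077e-01  1.19833868e-04] 0.08530819649452089
```

View pics/scene1.png

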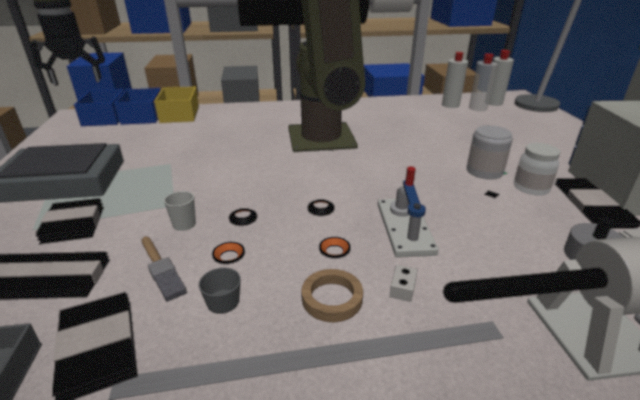

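The scene view looks towards the robot: black washers at (243,216) and (321,207), dishes at (229,252) and (335,246), stand around (407,225), red knob at (410,176), hinge at (417,211).

```bash
cat > meas.py <<'E'
from h import *
S=4
def up(c,box):
    x,y,w,h=box; return cv2.resize(c["image"][y:y+h,x:x+w],None,fx=S,fy=S,interpolation=cv2.INTER_CUBIC)
def full(box,p): return (np.array(p,float)+.5)/S-.5+np.array(box[:2])
def big(m):
    cs=cv2.findContours(m.astype(np.uint8),cv2.RETR_LIST,cv2.CHAIN_APPROX_NONE)[0]
    return sorted(cs,key=cv2.contourArea,reverse=True)
def orange(c,box):
    h=cv2.cvtColor(up(c,box),cv2.COLOR_BGR2HSV); return ((h[...,0]<14)&(h[...,1]>120)&(h[...,2]>50))
def dark(c,box): return cv2.cvtColor(up(c,box),cv2.COLOR_BGR2GRAY)
def red(c,box):
    h=cv2.cvtColor(up(c,box),cv2.COLOR_BGR2HSV); return ((h[...,0]<8)|(h[...,0]>172))&(h[...,1]>140)&(h[...,2]>50)
def blue(c,box):
    h=cv2.cvtColor(up(c,box),cv2.COLOR_BGR2HSV); return (abs(h[...,0].astype(int)-112)<14)&(h[...,1]>110)
E
python3 - <<'E'
from meas import *
t,s=get("top"),get("scene")
def ell(cn,box):
    e=cv2.fitEllipse(cn); return full(box,e[0]),np.array(e[1])/S
for nm,bt,bs in(("dishA",(286,174,36,36),(312,228,46,38)),("dishB",(363,180,36,36),(206,234,46,38))):
    (p,a),(q,b)=ell(big(orange(t,bt))[0],bt),ell(big(orange(s,bs))[0],bs)
    print(nm,p.round(1),a.round(1),q.round(1),b.round(1),*[np.round(v,4) for v in tri(t,p,s,q)],"z14:",plane(t,[p],.014).round(4),plane(s,[q],.014).round(4))
for nm,bt,bs in(("blkA",(289,235,32,32),(300,192,42,30)),("blkB",(355,231,32,32),(222,201,42,30))):
    out=[]
    for c,b in((t,bt),(s,bs)):
        g=dark(c,b); cn=big(g<(g.max()*.55 if 0 else (int(np.median(g[:8]))+int(g.min()))//2))
        out.append([ell(k,b) for k in cn[:2] if len(k)>10])
    print(nm,[[ (p.round(1),a.round(1)) for p,a in o] for o in out])
    p,q=out[0][1][0],out[1][1][0]; print("hole",*[np.round(v,4) for v in tri(t,p,s,q)], plane(t,[p],.014).round(4),plane(s,[q],.014).round(4))
    p,q=out[0][0][0],out[1][0][0]; print("outer",*[np.round(v,4) for v in tri(t,p,s,q)],plane(t,[p],.005).round(4),plane(s,[q],.005).round(4))
cat=[]
for c,b in((t,(215,165,60,95)),(s,(370,160,75,95))):
    u=cv2.resize(up(c,b),None,fx=1.5,fy=1.5); cat.append(np.pad(u,((0,0),(0,0),(0,0))))
cat.append(np.zeros((570,1,3),np.uint8))
v=np.hstack(cat)[:, :800] if 0 else cv2.resize(np.hstack(cat),(800,561)); v=cv2.convertScaleAbs(v,alpha=1.5); cv2.imwrite("pics/stand.png",v); print(v.shape,np.hstack(cat).shape)
E
```

```text
dishA [304.2 191.6] [20.2 20.4] [334.3 245.7] [17.  27.1] [ 0.5933 -0.0529  0.0134] 0.0008 z14: [[ 0.5931 -0.0533  0.014 ]] [[ 0.5941 -0.0527  0.014 ]]
dishB [380.2 197.7] [20.2 20.4] [227.8 251. ] [17.1 28.6] [ 0.5811 -0.2686  0.0134] 0.0 z14: [[ 0.581  -0.2685  0.014 ]] [[ 0.5819 -0.2684  0.014 ]]
blkA [[(array([304.8, 250.7]), array([22.2, 22.3])), (array([304.7, 250.7]), array([13.9, 14.2]))], [(array([320.5, 207.3]), array([15.8, 26.5])), (array([320.4, 204.6]), array([ 6.6, 14.6]))]]
hole [ 0.4274 -0.059   0.0099] 0.0005 [[ 0.4272 -0.0593  0.014 ]] [[ 0.4338 -0.0596  0.014 ]]
outer [ 0.4275 -0.059   0.0024] 0.0007 [[ 0.4273 -0.0594  0.005 ]] [[ 0.4315 -0.0592  0.005 ]]
blkB [[(array([370.6, 246.8]), array([22.1, 22.2])), (array([370.9, 246.7]), array([13.7, 14.1]))], [(array([242.5, 216.6]), array([16.5, 28. ])), (array([242.4, 213.9]), array([ 7. , 15.8]))]]
hole [ 0.4427 -0.2434  0.01  ] 0.0009 [[ 0.4425 -0.2433  0.014 ]] [[ 0.4489 -0.2424  0.014 ]]
outer [ 0.4425 -0.2436  0.0022] 0.0005 [[ 0.4424 -0.2435  0.005 ]] [[ 0.4469 -0.243   0.005 ]]
(561, 800, 3) (570, 811, 3)
```

View pics/stand.png

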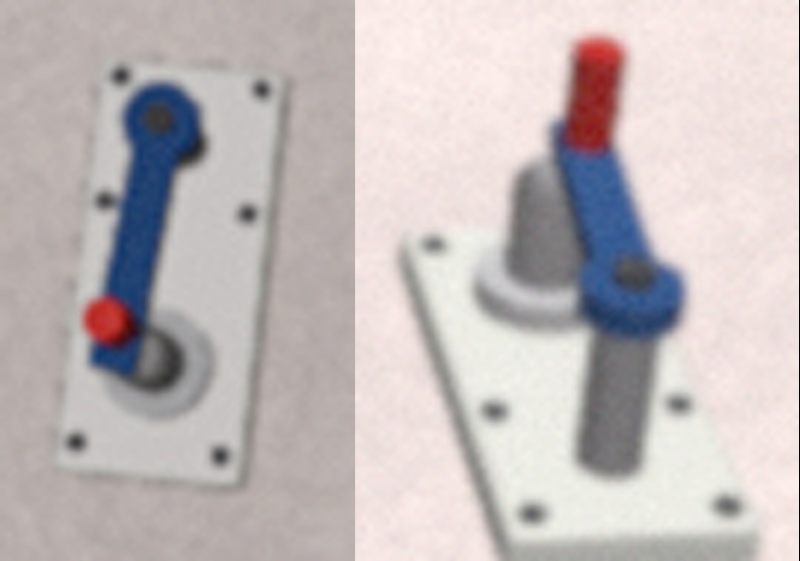

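The crops (top on the left, scene on the right) show the six plate screws, the boss around the arbor at (159,363), the hinge cap at (158,118)/(634,271) and the knob top at (108,320)/(600,48). The keeper stands partly over the arbor.

```bash
python3 - <<'E'
from meas import *
t,s=get("top"),get("scene"); k=6*800/811
T=lambda p:(np.array(p,float)+.5)/k-.5+[215,165]
Sc=lambda p:((np.array(p,float)+.5)-[360*800/811,0])/k-.5+[370,160]
st=[(120,75),(262,89),(105,200),(247,213),(76,442),(220,456)]
P=plane(t,T(st),.02); print(P.round(4))
# scene screws: (433,244)=BR? list by matching
for p,q,n in(((76,442),(0,0),''),):pass
ss=[(433,244),(494,410),(679,404),(532,513),(727,505)]; print("scene scr",plane(s,Sc(ss),.02).round(4))
for i,j in ((5,0),(3,1),(2,2),(1,3),(0,4)): print("tri",i,*[np.round(v,4) for v in tri(t,T(st[i]),s,Sc(ss[j]))])
c=P.mean(0); m1=(P[0]+P[1])/2; m0=(P[4]+P[5])/2; u=(m1-m0)[:2]; u/=np.linalg.norm(u); n=np.array([-u[1],u[0]])
pc=((m0+m1)/2)[:2]; print("yaw",np.arctan2(u[1],u[0]),"len",np.linalg.norm(m1-m0),"plate centre",pc,"arbor",pc-.045*u,"hinge",pc+.06*u)
print("boss",plane(t,T([(159,363)]),.032).round(4))
H,e=tri(t,T((158,118)),s,Sc((634,271)));print("hinge",H.round(4),e.round(4))
N,e=tri(t,T((107,319)),s,Sc((599,47)));print("knob",N.round(4),e.round(4))
m=red(t,(215,165,60,95));cn=big(m)[0];x=full((215,165),cv2.minEnclosingCircle(cn)[0]);print("redtop c",plane(t,[x],.135).round(4))
E
```

```text
[[0.6281 0.1432 0.02  ]
 [0.623  0.0752 0.02  ]
 [0.5679 0.1475 0.02  ]
 [0.5634 0.0799 0.02  ]
 [0.4532 0.1557 0.02  ]
 [0.4484 0.0879 0.02  ]]
scene scr [[0.4464 0.0889 0.02  ]
 [0.561  0.0808 0.02  ]
 [0.5665 0.1488 0.02  ]
 [0.6214 0.0766 0.02  ]
 [0.6262 0.1445 0.02  ]]
tri 5 [0.4484 0.088  0.0213] 0.0005
tri 3 [0.5632 0.0798 0.0216] 0.0004
tri 2 [0.5679 0.1477 0.021 ] 0.0009
tri 1 [0.6229 0.0755 0.0213] 0.001
tri 0 [0.628  0.1433 0.0215] 0.0006
yaw -0.07182478345729011 len 0.17519525574159606 plate centre [0.53821296 0.11550553] arbor [0.49332898 0.11873487] hinge [0.59805826 0.11119975]
boss [[0.4904 0.1165 0.032 ]]
hinge [0.5952 0.1118 0.0987] 0.0005
knob [0.5017 0.125  0.1346] 0.0027
redtop c [[0.5    0.1229 0.135 ]]
```

Measured: arbor about (0.492, 0.118), hinge (0.597, 0.1115), knob (0.500, 0.124, 0.135). Black A is at (0.427,-0.059), dish A at (0.593,-0.053) and black B at (0.4425,-0.243). First I turn the tool to yaw 0 and head for the knob.

```bash
R='[38.1,-30.2,3],[0,0,0.232],1'; unset R
python3 -m handwheel '[[[38.1,-30.2,3],[0,0,0.232],1],[[38.1,-30.2,3],[0,0,0.232],1],[[38.1,-30.2,3],[0,0,0.232],1],[[38.1,-30.2,3],[0,0,0.232],1],[[38.1,-30.2,3],[0,0,0.232],1],[[38.1,-30.2,3],[0,0,0.232],1],[[38.1,-30.2,3],[0,0,0.232],1],[[38.1,-30.2,3],[0,0,0.232],1],[[38.1,-30.2,3],[0,0,0.232],1],[[38.1,-30.2,3],[0,0,0.232],1],[[38.1,-30.2,3],[0,0,0.232],1],[[38.1,-30.2,3],[0,0,0.232],1]]' 30
```

```text
t: 1.35
position: [0.4521, -0.2483, 0.2013]
eef_rot: [-3.141, -0.003, -0.001]
ft_force: [0.8, -0.7, 0.6]
opening: 0.0851
finger_force: 0.0
```

```bash
python3 -m handwheel '[[[4.9,-37.2,0],[0,0,0],1],[[4.9,-37.2,0],[0,0,0],1],[[4.9,-37.2,0],[0,0,0],1],[[4.9,-37.2,0],[0,0,0],1],[[4.9,-37.2,0],[0,0,0],1],[[4.9,-37.2,0],[0,0,0],1],[[4.9,-37.2,0],[0,0,0],1],[[4.9,-37.2,0],[0,0,0],1],[[4.9,-37.2,0],[0,0,0],1],[[4.9,-37.2,0],[0,0,0],1],[[4.9,-37.2,3],[0,0,0],1],[[4.9,-37.2,3],[0,0,0],1]]'
python3 -m handwheel '[[[0,0,3],[0,0,0],1],[[0,0,6.2],[0,0,0],1],[[0,0,6.2],[0,0,0],1],[[0,0,6.2],[0,0,0],0],[[0,0,6.2],[0,0,0],0],[[0,0,6.2],[0,0,0],0],[[0,0,6.2],[0,0,0],0],[[0,0,6.2],[0,0,0],0],[[0,0,6.2],[0,0,0],0],[[0,0,6.2],[0,0,0],0],[[0,0,6.2],[0,0,0],0],[[0,0,6.2],[0,0,0],0]]' 20
```

```text
t: 2.35
position: [0.4971, 0.1213, 0.167]
eef_rot: [3.14, 0.003, -0.011]
ft_force: [-2.1, -0.7, -0.9]
opening: 0.0854
finger_force: 0.0
t: 3.35
position: [0.5007, 0.121, 0.111]
eef_rot: [-3.141, 0.0, -0.003]
ft_force: [-2.4, -0.0, 6.5]
opening: 0.019
finger_force: 21.9
```

```bash
python3 -m handwheel '[[[0.25,-1.4,0],[0,0,0],0],[[0.7,-2.75,0],[0,0,0],0],[[1.35,-4.0,0],[0,0,0],0],[[2.2,-5.2,0],[0,0,0],0],[[3.2,-6.2,0],[0,0,0],0],[[4.3,-7.05,0],[0,0,0],0],[[5.6,-7.7,0],[0,0,0],0],[[6.9,-8.2,0],[0,0,0],0],[[8.5,-8.5,0],[0,0,0],0],[[10.2,-8.5,0],[0,0,0],0],[[10.2,-8.5,0],[0,0,0],0],[[10.2,-8.5,0],[0,0,0],0]]'
python3 -m handwheel '[[[0,0,0],[0,0,0],0.7],[[0,0,0],[0,0,0],0.7],[[0,0,0],[0,0,0],0.7],[[0,0,0],[0,0,0],0.7],[[0,0,-4],[0,0,0],0.9],[[0,0,-8],[0,0,0],1],[[0,0,-9],[0,0,0],1]]'
```

```text
t: 4.35
position: [0.6029, 0.2058, 0.11]
eef_rot: [-3.141, 0.0, -0.003]
ft_force: [1.1, -1.2, 2.9]
opening: 0.0194
finger_force: 22.4
t: 4.93
position: [0.6044, 0.2067, 0.2067]
eef_rot: [-3.139, -0.0, -0.015]
ft_force: [1.2, -0.5, 1.1]
opening: 0.0852
finger_force: 0.0
```

```bash
python3 -m handwheel '[[[-17.6,26.5,0],[0,0,0],1],[[-17.6,26.5,0],[0,0,0],1],[[-17.6,26.5,0],[0,0,0],1],[[-17.6,26.5,0],[0,0,0],1],[[-17.6,26.5,0],[0,0,0],1],[[-17.6,26.5,0],[0,0,0],1],[[-17.6,26.5,0],[0,0,0],1],[[-17.6,26.5,0],[0,0,0],1],[[-17.6,26.5,8],[0,0,0],1],[[-17.6,26.5,12],[0,0,0],1],[[-17.6,26.5,14],[0,0,0],1],[[-17.6,26.5,14],[0,0,0],1]]'
python3 - <<'E'
from meas import *
t,s=get("top"),get("scene"); print(sensors.sense()["position"])
a=cv2.resize(up(t,(215,165,110,105)),(419,400)); b=cv2.resize(up(s,(290,150,140,150)),(373,400))
cv2.imwrite("pics/a1.png",cv2.convertScaleAbs(np.hstack([a,b]),alpha=1.5))
E
```

```text
t: 5.93
position: [0.4212, -0.0582, 0.0536]
eef_rot: [-3.139, 0.002, 0.013]
ft_force: [-0.6, 0.7, -1.0]
opening: 0.0853
finger_force: 0.0
[ 0.4220711  -0.05822148  0.05531628]
```

View pics/a1.png

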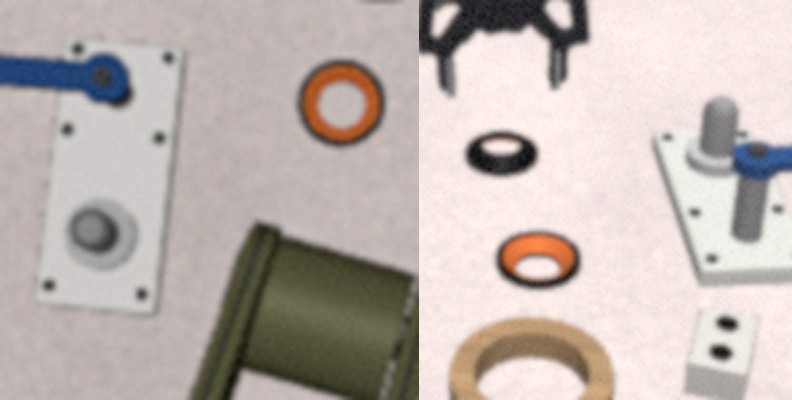

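Keeper is swung well clear (bar pointing left at view (0–125,77)). The boss centre is at view (101,236), the arbor tip near (91,229) and in the scene view at (720,103). The gripper hangs above black A at (502,153). Next I lower and measure the arbor.

```bash
python3 -m handwheel '[[[0,0,2.5],[0,0,0],1],[[0,0,2.5],[0,0,0],1],[[0,0,2.5],[0,0,0],1],[[0,0,2.5],[0,0,0],1]]'
python3 - <<'E'
from meas import *
t,s=get("top"),get("scene"); print(sensors.sense()["position"])
bt=(225,215,30,26); g=dark(t,bt); 
for th in (95,75,60):
    cn=[k for k in big(g<th)[:3] if len(k)>20]
    print(th,[(full(bt,cv2.fitEllipse(k)[0]).round(2),np.round(np.array(cv2.fitEllipse(k)[1])/S,1)) for k in cn])
print(g[::8,::8])
T=lambda p:(np.array(p,float)+.5)*110/419-.5+[215,165]
Sc=lambda p:(np.array(p,float)+.5-[419,0])*140/373-.5+[290,150]
print("boss",plane(t,T([(101,236)]),.032),"hinge",tri(t,T((101,76)),s,Sc((758,152))))
print("tip",tri(t,T((91,229)),s,Sc((720,103))))
print("tip x line scene",plane(s,Sc([(720,103)]),.08), plane(t,T([(91,229)]),.076))
E
```

```text
t: 6.37
position: [0.4271, -0.0594, 0.0363]
eef_rot: [3.141, 0.0, 0.004]
ft_force: [-1.0, 0.5, 0.1]
opening: 0.0853
finger_force: 0.0
[ 0.42723753 -0.05947965  0.03634983]
95 [(array([239.45, 225.29]), array([11.8, 13.8])), (array([227.39, 239.33]), array([2.5, 3.1]))]
75 [(array([239.58, 225.39]), array([10.3, 12.4])), (array([237.94, 224.48]), array([7.1, 7.5])), (array([227.35, 239.5 ]), array([2. , 2.2]))]
60 [(array([241.63, 226.51]), array([6.6, 8.4]))]
[[120 120 135 136 133 136 136 137 135 136 136 136 136 136 136]
 [119 119 137 136 136 136 132 128 124 125 130 135 135 136 135]
 [120 125 136 134 137 127 110 101 104 111 112 124 136 135 135]
 [114 120 136 135 130  90  72  72  67  89 111 112 120 135 135]
 [118 126 136 135 107  69  87  89  79  51  80 111 104 124 136]
 [116 128 136 133  95  78  91  91  85  54  48 106 106 113 135]
 [119 132 136 133 103  69  87  88  76  50  42 105 107 110 136]
 [117 132 136 134 112  82  64  62  52  37  69 109 100 119 136]
 [112 133 136 136 120 111  99  77  62  77 106 111 101 131 136]
 [118 135 136 136 133 119 112 111 108 111 111 100 119 136 136]
 [127 134 135 136 135 133 126 116 108 107 111 127 135 135 136]
 [128 136 135 136 136 135 136 135 132 132 135 137 135 135 135]
 [121  76  90 136 136 135 136 135 137 135 135 134 135 136 137]]
boss [[0.48853458 0.11724877 0.032     ]] hinge (array([0.59546766, 0.1125587 , 0.09562406]), np.float64(0.0004349787235230663))
tip (array([0.49014033, 0.11779486, 0.07717087]), np.float64(0.0008175714673165783))
tip x line scene [[0.49481479 0.11646074 0.08      ]] [[0.490119   0.11758434 0.076     ]]
```

```bash
python3 -m handwheel '[[[0,0,2.5],[0,0,0],1],[[0,0,4.1],[0,0,0],1],[[0,0,4.1],[0,0,0],1],[[0,0,4.1],[0,0,0],0.6],[[0,0,4.1],[0,0,0],0.6],[[0,0,4.1],[0,0,0],0.6],[[0,0,4.1],[0,0,0],0.6],[[0,0,4.1],[0,0,0],0.6]]' 30
```

```text
t: 7.13
position: [0.4272, -0.0595, -0.0047]
eef_rot: [3.141, -0.0, 0.004]
ft_force: [-1.7, 0.7, 6.9]
opening: 0.0641
finger_force: 33.4
```

```bash
python3 -m handwheel '[[[0,0,-3],[0,0,0],0.6],[[0,0,-7],[0,0,0],0.6],[[0,0,-11],[0,0,0],0.6],[[0,0,-12],[0,0,0],0.6],[[2,-6,-12],[0,0,0],0.6],[[3,-9,-12],[0,0,0],0.6],[[4.4,-12,-12],[0,0,0],0.6],[[5.4,-15,-12],[0,0,0],0.6],[[6.4,-17.8,-12],[0,0,0],0.6],[[6.4,-17.8,-12],[0,0,0],0.6],[[6.4,-17.8,-12],[0,0,0],0.6],[[6.4,-17.8,-12],[0,0,0],0.6]]'
python3 - <<'E'
from meas import *
s=get("scene"); print(sensors.sense()["position"],sensors.sense()["opening"])
cv2.imwrite("pics/b1.png",cv2.convertScaleAbs(cv2.resize(s["image"][90:250,310:500],None,fx=3.7,fy=3.7,interpolation=cv2.INTER_CUBIC),alpha=1.5))
E
```

```text
t: 8.13
position: [0.4896, 0.1186, 0.1133]
eef_rot: [3.141, 0.0, -0.0]
ft_force: [-0.1, -0.0, -0.3]
opening: 0.0638
finger_force: 33.8
[0.48951224 0.11816437 0.113282  ] 0.06399502135810993
```

View pics/b1.png

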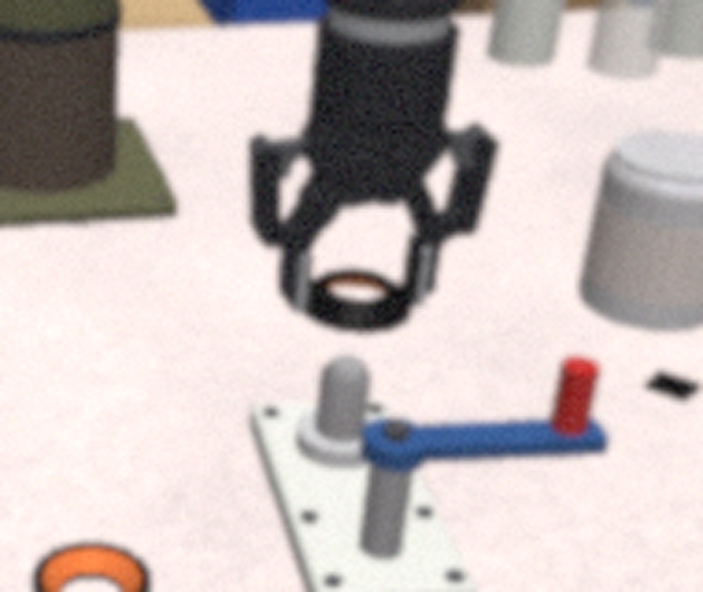

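```bash
python3 - <<'E'
from meas import *
s=get("scene"); V=lambda p:(np.array(p,float)+.5)/3.7-.5+[310,90]
print("washer band", plane(s,V([(308,303),(359,303),(410,303),(359,329)]),.121).round(4))
print("arbor tip", plane(s,V([(345,360)]),.08).round(4), "shaft mid", plane(s,V([(322,400),(369,400)]),.06).round(4))
print("proj expected band extremes at TCP", proj(s,[[.4895,.1182+.033,.121],[.4895,.1182-.033,.121],[.491,.119,.08],[.4945,.1165,.08]]), "meas",V([(410,303),(308,303),(345,360)]))
x=dark(s,(380,170,50,60))
print(sensors.sense()["position"])
E
```

```text
washer band [[0.4893 0.0918 0.121 ]
 [0.4933 0.1215 0.121 ]
 [0.4973 0.1512 0.121 ]
 [0.524  0.1117 0.121 ]]
arbor tip [[0.4888 0.1188 0.08  ]] shaft mid [[0.5004 0.103  0.06  ]
 [0.5042 0.1311 0.06  ]]
proj expected band extremes at TCP [[419.22816747 169.87000783]
 [389.96260958 171.76827452]
 [403.2486729  187.42046454]
 [402.6378488  188.2756245 ]] meas [[420.44594595 171.52702703]
 [392.87837838 171.52702703]
 [402.87837838 186.93243243]]
[0.48950068 0.11791005 0.11328264]
```

```bash
python3 - <<'E'
from meas import *
s=get("scene"); g=cv2.cvtColor(s["image"],cv2.COLOR_BGR2GRAY)
for r_ in range(158,182,2): print(r_,g[r_,382:432])
p=np.array([.4895,.118,0])
for z in (.105,.113,.121,.15,.19,.25): print(z,proj(s,[p+[0,0,z]]).round(1), proj(s,[p+[0,.033,z],p+[0,-.033,z]])[:,0].round(1))
E
```

```text
158 [159 156 141 103  60  33  30  30  38  55  77 108 143 160 164 162 164 163
 160 161 163 163 161 162 161 164 163 160 161 163 162 162 163 163 165 162
 146 110  62  28  20  58  79  81  66  66 103 140 157 161]
160 [163 160 142 105  58  32  26  38  58  76  90 110 143 159 160 162 164 164
 164 161 160 160 158 159 161 163 163 163 161 164 162 163 163 162 161 158
 142 104  53  25  33  54  75  73  61  77 119 149 158 162]
162 [166 162 144  99  53  32  21  45  61  80  89 109 143 160 158 154 147 142
 138 134 123 120 118 119 121 122 134 141 144 151 155 158 159 160 160 155
 131  88  45  24  36  63  72  70  67  92 133 157 165 166]
164 [166 157 132  89  41  32  35  45  70  80  82  90 113 113 102  90  72  62
  50  44  39  44  44  41  41  43  40  56  67  84  94 117 136 147 154 147
 113  72  30  23  44  67  77  69  65 102 143 160 161 163]
166 [163 155 127  84  40  30  32  48  69  78  71  56  39  32  25  33  50  73
  81  84  85  84  88  82  78  78  70  65  58  48  45  40  55  79 104 111
  85  47  27  26  53  74  78  65  74 115 145 159 161 164]
168 [164 163 144 104  59  34  38  51  72  79  66  40  27  24
[... 908 characters left out ...]
1  10  33  42
  62  95 133 153 157 160 160 159 160 158 160 161 163 163]
178 [163 162 161 161 158 163 165 165 164 166 164 161 154 145 132 120 109  93
  82  70  55  54  48  47  41  45  43  39  43  50  53  58  72  83  97 118
 136 151 156 163 161 163 161 162 162 163 162 163 161 161]
180 [162 161 162 163 161 162 165 163 166 163 165 163 165 166 164 161 158 157
 153 147 144 145 141 134 130 127 128 126 132 134 143 145 148 152 158 160
 164 162 163 161 164 163 163 162 162 160 160 159 158 158]
0.105 [[403.8 177.3]] [418.2 389.2]
0.113 [[404.2 174.1]] [418.7 389.6]
0.121 [[404.6 170.8]] [419.1 389.9]
0.15 [[406.  158.8]] [420.8 391.1]
0.19 [[408.1 141.6]] [423.2 392.8]
0.25 [[411.4 114.1]] [427.1 395.5]
```

```bash
python3 -m handwheel '[[[0.1,0,2],[0,0,0],0.6],[[0.1,0,3.5],[0,0,0],0.6],[[0.1,0,4.2],[0,0,0],0.6],[[0.1,0,4.8],[0,0,0],0.6],[[0.1,0,5.4],[0,0,0],0.6],[[0.1,0,5.4],[0,0,0],0.6],[[0.1,0,5.4],[0,0,0],0.6]]'
```

```text
t: 8.87
position: [0.4909, 0.1187, 0.0595]
eef_rot: [-3.142, 0.001, -0.0]
ft_force: [-0.2, 0.8, -0.8]
opening: 0.0639
finger_force: 33.8
```

```bash
python3 -m handwheel '[[[0,0,1],[0,0,0],0.6],[[0,0,2],[0,0,0],0.6],[[0,0,2.7],[0,0,0],0.6],[[0,0,3.1],[0,0,0],0.6],[[0,0,3.1],[0,0,0],0.6],[[0,0,3.1],[0,0,0],0.6]]'
```

```text
t: 9.37
position: [0.4906, 0.1189, 0.0279]
eef_rot: [-3.142, 0.0, 0.001]
ft_force: [-0.1, 0.7, 0.3]
opening: 0.0641
finger_force: 33.8
```

```bash
python3 -m handwheel '[[[0,0,0],[0,0,0],1],[[0,0,0],[0,0,0],1],[[0,0,0],[0,0,0],1],[[0,0,-3],[0,0,0],1],[[0,0,-7],[0,0,0],1],[[0,0,-11],[0,0,0],1],[[0,0,-11],[0,0,0],1],[[3,5,-11],[0,0,0],1],[[5,8.5,-11],[0,0,0],1],[[7,12,-11],[0,0,0],1],[[9,15,-11],[0,0,0],1],[[10.3,17.2,-11],[0,0,0],1]]'
python3 - <<'E'
from meas import *
s=get("scene"); t=get("top");st=sensors.sense();print(st["position"],st["ft_force"])
a=cv2.resize(s["image"][150:270,310:450],None,fx=3.2,fy=3.2,interpolation=cv2.INTER_CUBIC)
b=cv2.resize(t["image"][165:265,215:315],(384,384),interpolation=cv2.INTER_CUBIC)
cv2.imwrite("pics/c1.png",cv2.convertScaleAbs(np.hstack([a[:384,:400],b]),alpha=1.5))
E
```

```text
t: 10.37
position: [0.5952, -0.0557, 0.1388]
eef_rot: [3.141, -0.002, 0.003]
ft_force: [0.0, 0.8, 0.3]
opening: 0.0854
finger_force: 0.0
[ 0.59612187 -0.05735985  0.13894629] [1.00327774 0.04471338 0.25573335]
```

View pics/c1.png

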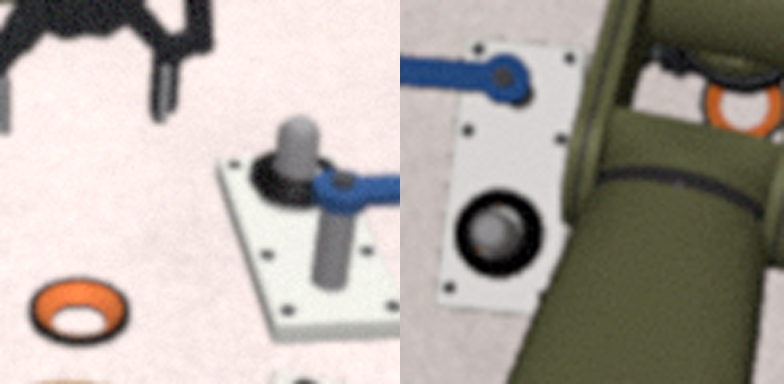

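Black A sits flat on the boss: the black ring is at view (293,178) in the scene crop and (500,233) in the top one. Next is dish A.

```bash
python3 -m handwheel '[[[0,0,3],[0,0,0],1],[[0,0,6],[0,0,0],1],[[0,0,9],[0,0,0],1],[[0,0,10],[0,0,0],1],[[0,0,10],[0,0,0],1],[[0,0,10],[0,0,0],1]]'
```

```text
t: 10.97
position: [0.5938, -0.0528, 0.0387]
eef_rot: [-3.141, -0.0, 0.0]
ft_force: [0.5, -0.0, -0.4]
opening: 0.0857
finger_force: 0.0
```

```bash
python3 -m handwheel '[[[0,0,2.5],[0,0,0],1],[[0,0,3.8],[0,0,0],1],[[0,0,3.8],[0,0,0],1],[[0,0,3.8],[0,0,0],0.6],[[0,0,3.8],[0,0,0],0.6],[[0,0,3.8],[0,0,0],0.6],[[0,0,3.8],[0,0,0],0.6],[[0,0,3.8],[0,0,0],0.6]]' 30
python3 -m handwheel '[[[0,0,-3],[0,0,0],0.6],[[0,0,-7],[0,0,0],0.6],[[0,0,-11],[0,0,0],0.6],[[0,0,-12],[0,0,0],0.6],[[-2,-3.3,-12],[0,0,0],0.6],[[-4,-6.6,-12],[0,0,0],0.6],[[-6,-10,-12],[0,0,0],0.6],[[-8,-13.3,-12],[0,0,0],0.6],[[-10.3,-17.2,-12],[0,0,0],0.6],[[-10.3,-17.2,-12],[0,0,0],0.6],[[-10.3,-17.2,-12],[0,0,0],0.6],[[-10.3,-17.2,-12],[0,0,0],0.6]]'
```

```text
t: 11.63
position: [0.5952, -0.0534, 0.0022]
eef_rot: [3.141, -0.0, 0.005]
ft_force: [-0.7, -0.3, 6.0]
opening: 0.0641
finger_force: 33.7
t: 12.63
position: [0.4908, 0.1189, 0.1204]
eef_rot: [3.141, 0.001, 0.001]
ft_force: [-0.0, 0.2, -0.6]
opening: 0.0644
finger_force: 33.7
```

```bash
python3 -m handwheel '[[[0,0,2],[0,0,0],0.6],[[0,0,3],[0,0,0],0.6],[[0,0,3.7],[0,0,0],0.6],[[0,0,4.3],[0,0,0],0.6],[[0,0,4.9],[0,0,0],0.6],[[0,0,5.5],[0,0,0],0.6],[[0,0,6.1],[0,0,0],0.6],[[0,0,6.1],[0,0,0],0.6]]'
python3 -m handwheel '[[[0,0,0.4],[0,0,0],0.6],[[0,0,0.8],[0,0,0],0.6],[[0,0,1.1],[0,0,0],0.6],[[0,0,1.1],[0,0,0],0.6]]'
```

```text
t: 13.3
position: [0.49, 0.1186, 0.058]
eef_rot: [3.141, -0.001, -0.003]
ft_force: [0.0, 0.2, -0.2]
opening: 0.0643
finger_force: 33.7
t: 13.63
position: [0.4907, 0.1189, 0.0479]
eef_rot: [3.142, -0.0, -0.0]
ft_force: [0.4, -1.1, -0.2]
opening: 0.0638
finger_force: 33.8
```

```bash
python3 -m handwheel '[[[0,0,0],[0,0,0],1],[[0,0,0],[0,0,0],1],[[0,0,0],[0,0,0],1],[[0,0,-3],[0,0,0],1],[[0,0,-7],[0,0,0],1],[[0,0,-9],[0,0,0],1],[[0,0,-9],[0,0,0],1],[[-0.6,4,-9],[0,0,0],1],[[-1,8,-9],[0,0,0],1],[[-1.6,12,-9],[0,0,0],1],[[-2.2,16,-9],[0,0,0],1],[[-2.7,20,-9],[0,0,0],1]]'
python3 -m handwheel '[[[-0.5,4,0],[0,0,0],1],[[-1,8,0],[0,0,0],1],[[-1.6,12,0],[0,0,0],1],[[-2.1,16.2,0],[0,0,0],1],[[-2.1,16.2,4],[0,0,0],1],[[-2.1,16.2,8],[0,0,0],1],[[-2.1,16.2,10],[0,0,0],1],[[-2.1,16.2,10],[0,0,0],1],[[-2.1,16.2,10],[0,0,0],1],[[-2.1,16.2,10],[0,0,0],1]]'
python3 - <<'E'
from meas import *
s=get("scene"); t=get("top");st=sensors.sense();print(st["position"],st["ft_force"])
a=cv2.resize(s["image"][150:270,210:450],None,fx=2,fy=2,interpolation=cv2.INTER_CUBIC)
b=cv2.resize(t["image"][195:255,215:275],(240,240),interpolation=cv2.INTER_CUBIC)
cv2.imwrite("pics/d1.png",cv2.convertScaleAbs(np.hstack([a,b]),alpha=1.5))
E
```

```text
t: 14.63
position: [0.4627, -0.0826, 0.1378]
eef_rot: [-3.141, -0.001, 0.001]
ft_force: [1.5, 0.2, 0.1]
opening: 0.0857
finger_force: 0.0
t: 15.47
position: [0.4437, -0.2436, 0.0397]
eef_rot: [3.14, 0.0, 0.003]
ft_force: [-0.4, -0.6, 1.0]
opening: 0.0855
finger_force: 0.0
[ 0.44445056 -0.24402942  0.04075915] [0.36702478 0.80533316 0.45138471]
```

View pics/d1.png

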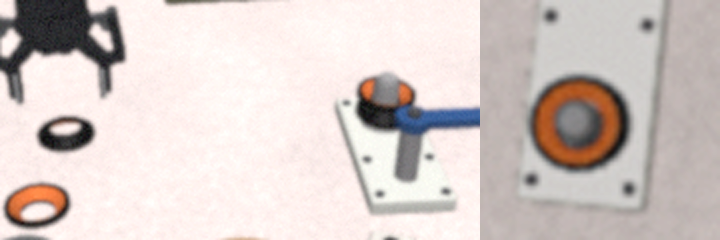

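The second washer lies dish-up on the first (orange ring at view (386,90) and (580,123)), and the gripper is above black B.

```bash
python3 -m handwheel '[[[-0.1,0,2.5],[0,0,0],1],[[-0.1,0,4.3],[0,0,0],1],[[-0.1,0,4.3],[0,0,0],1],[[-0.1,0,4.3],[0,0,0],0.6],[[-0.1,0,4.3],[0,0,0],0.6],[[-0.1,0,4.3],[0,0,0],0.6],[[-0.1,0,4.3],[0,0,0],0.6],[[-0.1,0,4.3],[0,0,0],0.6]]' 30
python3 -m handwheel '[[[0,0,-3],[0,0,0],0.6],[[0,0,-7],[0,0,0],0.6],[[0,0,-11],[0,0,0],0.6],[[0.5,-3,-14],[0,0,0],0.6],[[1,-6,-14],[0,0,0],0.6],[[1.5,-10,-14],[0,0,0],0.6],[[2,-14,-14],[0,0,0],0.6],[[2.5,-18,-14],[0,0,0],0.6],[[3,-22,-14],[0,0,0],0.6],[[3.5,-26,-14],[0,0,0],0.6],[[4,-29,-14],[0,0,0],0.6],[[4.4,-32,-14],[0,0,0],0.6]]'
```

```text
t: 16.23
position: [0.4433, -0.2441, -0.0023]
eef_rot: [3.14, -0.0, 0.005]
ft_force: [-0.1, 1.0, 6.7]
opening: 0.0638
finger_force: 33.7
t: 17.23
position: [0.486, 0.0789, 0.1362]
eef_rot: [-3.142, -0.001, -0.003]
ft_force: [0.2, -1.3, -0.8]
opening: 0.0632
finger_force: 33.6
```

```bash
python3 -m handwheel '[[[0.45,-2.5,0],[0,0,0],0.6],[[0.45,-4.2,0],[0,0,0],0.6],[[0.45,-4.2,0],[0,0,0],0.6],[[0.45,-4.2,0],[0,0,0],0.6],[[0.45,-4.2,1.5],[0,0,0],0.6],[[0.45,-4.2,2.5],[0,0,0],0.6],[[0.45,-4.2,2.5],[0,0,0],0.6],[[0.45,-4.2,2.5],[0,0,0],0.6]]'
```

```text
t: 17.9
position: [0.4895, 0.1179, 0.1094]
eef_rot: [3.141, -0.002, -0.003]
ft_force: [-0.0, -0.8, 0.3]
opening: 0.0637
finger_force: 33.6
```

```bash
python3 -m handwheel '[[[0.1,-0.1,1.5],[0,0,0],0.6],[[0.1,-0.1,2.1],[0,0,0],0.6],[[0.1,-0.1,2.7],[0,0,0],0.6],[[0.1,-0.1,3.3],[0,0,0],0.6],[[0.1,-0.1,3.9],[0,0,0],0.6],[[0.1,-0.1,3.9],[0,0,0],0.6],[[0.1,-0.1,3.9],[0,0,0],0.6]]'
python3 -m handwheel '[[[0,0,0.4],[0,0,0],0.6],[[0,0,0.8],[0,0,0],0.6],[[0,0,1.2],[0,0,0],0.6],[[0,0,1.3],[0,0,0],0.6],[[0,0,1.3],[0,0,0],0.6]]'
```

```text
t: 18.48
position: [0.4911, 0.1198, 0.071]
eef_rot: [3.141, -0.0, -0.001]
ft_force: [0.5, 0.2, -1.1]
opening: 0.0638
finger_force: 33.6
t: 18.9
position: [0.491, 0.1198, 0.0579]
eef_rot: [3.141, -0.0, -0.001]
ft_force: [0.2, 1.3, 0.3]
opening: 0.0637
finger_force: 33.6
```

```bash
python3 -m handwheel '[[[0,0,0.1],[0,0,0],0.6],[[0,0,0.1],[0,0,0],0.6],[[0,0,0.1],[0,0,0],1],[[0,0,0.1],[0,0,0],1],[[0,0,0.1],[0,0,0],1],[[0,0,-3],[0,0,0],1],[[0,0,-7],[0,0,0],1],[[0,0,-11],[0,0,0],1],[[0,0,-14],[0,0,0],1],[[0,0,-14],[0,0,0],1]]'
python3 -m handwheel '[[[3.3,-2.5,0],[0,0,0],1],[[6.6,-5,0],[0,0,0],1],[[9.9,-7.5,0],[0,0,0],1],[[11.2,-8.6,0],[0,0,0],1],[[11.2,-8.6,0],[0,0,0],1],[[11.2,-8.6,0],[0,0,0],1]]'
python3 - <<'E'
from meas import *
s=get("scene"); t=get("top");st=sensors.sense();print(st["position"],st["ft_force"])
a=cv2.resize(s["image"][120:240,370:490],None,fx=3.3,fy=3.3,interpolation=cv2.INTER_CUBIC)
b=cv2.resize(t["image"][165:265,195:295],(396,396),interpolation=cv2.INTER_CUBIC)
cv2.imwrite("pics/e1.png",cv2.convertScaleAbs(np.hstack([a,b]),alpha=1.5))
E
```

```text
t: 19.73
position: [0.4956, 0.1205, 0.2072]
eef_rot: [-3.139, 0.0, -0.023]
ft_force: [0.7, 0.5, 0.4]
opening: 0.0853
finger_force: 0.0
t: 20.23
position: [0.6031, 0.206, 0.1971]
eef_rot: [3.141, 0.001, -0.003]
ft_force: [-1.3, -1.3, 0.3]
opening: 0.0854
finger_force: 0.0
[0.60239578 0.20521647 0.19764785] [0.06246397 0.34139615 0.38082341]
```

View pics/e1.png

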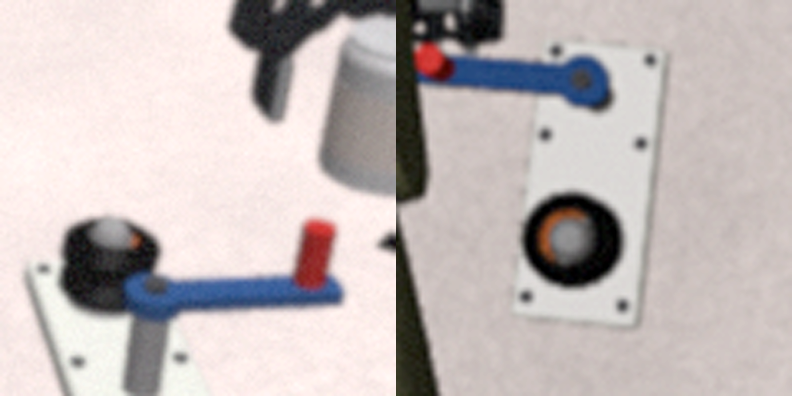

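Three washers are stacked with the small end on top (stack at view (110,262) and (572,240)), and the knob is at (432,62) in the top crop. Next I pinch it and lead it home.

```bash
python3 -m handwheel '[[[0,0,4],[0,0,0],1],[[0,0,8],[0,0,0],1],[[0,0,8.7],[0,0,0],1],[[0,0,8.7],[0,0,0],0],[[0,0,8.7],[0,0,0],0],[[0,0,8.7],[0,0,0],0],[[0,0,8.7],[0,0,0],0],[[0,0,8.7],[0,0,0],0],[[0,0,8.7],[0,0,0],0],[[0,0,8.7],[0,0,0],0],[[0,0,8.7],[0,0,0],0],[[0,0,8.7],[0,0,0],0]]' 20
python3 -m handwheel '[[[-1.7,0,0],[0,0,0],0],[[-3.3,0.25,0],[0,0,0],0],[[-4.6,0.7,0],[0,0,0],0],[[-5.9,1.4,0],[0,0,0],0],[[-7,2.25,0],[0,0,0],0],[[-8,3.25,0],[0,0,0],0],[[-8.85,4.4,0],[0,0,0],0],[[-9.5,5.7,0],[0,0,0],0],[[-9.95,7.05,0],[0,0,0],0],[[-10.2,8.1,0],[0,0,0],0],[[-10.2,8.5,0],[0,0,0],0],[[-10.2,8.5,0],[0,0,0],0]]'
```

```text
t: 21.33
position: [0.6046, 0.2058, 0.1138]
eef_rot: [-3.141, 0.0, -0.005]
ft_force: [0.1, -1.5, 6.5]
opening: 0.0191
finger_force: 21.5
t: 22.33
position: [0.4996, 0.1212, 0.1131]
eef_rot: [-3.14, 0.001, 0.007]
ft_force: [-11.9, 1.5, 11.9]
opening: 0.0193
finger_force: 22.6
```

```bash
python3 -m handwheel '[[[0.15,0.1,0],[0,0,0],0],[[0.15,0.2,0],[0,0,0],0],[[0.15,0.2,0],[0,0,0],0]]'
python3 -m handwheel '[[[0,0.1,0],[0,0,0],0],[[0,0.15,0],[0,0,0],0],[[0,0.15,0],[0,0,0],0]]'
```

```text
t: 22.58
position: [0.4998, 0.1198, 0.1129]
eef_rot: [-3.14, -0.0, 0.013]
ft_force: [-15.9, 2.7, 15.5]
opening: 0.0189
finger_force: 23.0
t: 22.83
position: [0.4999, 0.1184, 0.1129]
eef_rot: [-3.14, -0.001, 0.013]
ft_force: [-15.1, 2.5, 15.7]
opening: 0.0193
finger_force: 23.0
```

```bash
python3 -m handwheel '[[[-0.2,0,-0.2],[0,0,0],0],[[-0.2,0.1,-0.2],[0,0,0],0],[[-0.2,0.1,-0.2],[0,0,0],0]]'
python3 -m handwheel '[[[0,0.1,0],[0,0,0],0],[[0,0.15,0],[0,0,0],0],[[0,0.15,0],[0,0,0],0]]'
```

```text
t: 23.08
position: [0.4998, 0.1175, 0.1131]
eef_rot: [-3.139, -0.0, 0.003]
ft_force: [-2.2, 6.3, 0.2]
opening: 0.0197
finger_force: 21.6
t: 23.33
position: [0.4998, 0.1175, 0.1131]
eef_rot: [-3.136, 0.0, 0.004]
ft_force: [-3.7, 10.4, 0.8]
opening: 0.0193
finger_force: 21.7
```

```bash
python3 -m handwheel '[[[0,0,0],[0,0,0],0.7],[[0,0,0],[0,0,0],0.7],[[0,0,0],[0,0,0],0.7],[[0,0,0],[0,0,0],0.7],[[0,0,-4],[0,0,0],0.7],[[0,0,-8],[0,0,0],0.7],[[0,0,-10],[0,0,0],0.7],[[0,4,-10],[0,0,0],0.7],[[0,8,-10],[0,0,0],0.7],[[0,12,-10],[0,0,0],0.7],[[-1,16,-10],[0,0,0],0.7],[[-2,20,-10],[0,0,0],0.7]]'
python3 -m handwheel '[[[0,4,0],[0,0,0],0.7],[[0,8,0],[0,0,0],0.7],[[0,8,0],[0,0,0],0.7],[[0,8,0],[0,0,0],0.7]]'
python3 - <<'E'
from meas import *
s=get("scene"); t=get("top");st=sensors.sense();print(st["position"],st["ft_force"])
a=cv2.resize(s["image"][150:250,360:460],(400,400),interpolation=cv2.INTER_CUBIC)
b=cv2.resize(t["image"][165:265,195:295],(400,400),interpolation=cv2.INTER_CUBIC)
c=np.hstack([cv2.resize(s["image"],(320,200)),cv2.resize(t["image"],(320,200)),np.zeros((200,160,3),np.uint8)])
cv2.imwrite("pics/f1.png",cv2.convertScaleAbs(np.vstack([np.hstack([a,b]),c]),alpha=1.5))
E
```

```text
t: 24.33
position: [0.4805, -0.0872, 0.2138]
eef_rot: [3.141, 0.0, 0.002]
ft_force: [-0.1, -0.3, 0.5]
opening: 0.0596
finger_force: 0.0
t: 24.67
position: [0.4804, -0.1674, 0.2135]
eef_rot: [3.142, -0.008, 0.0]
ft_force: [-0.5, 0.3, 0.4]
opening: 0.0599
finger_force: 0.0
[ 0.48065764 -0.1651164   0.21326908] [ 0.45466017 -0.36645687  1.02734379]
```

View pics/f1.png

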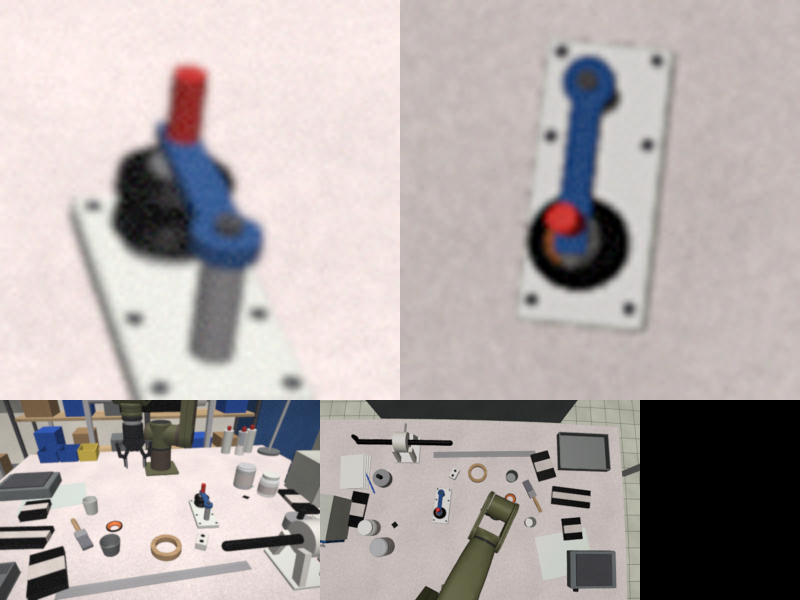

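The bar lies along the plate's axis, from (588,80) to (572,245) in the top crop, after meeting its stop. The stack is flat and the bystanders are where they were.

```bash
python3 -c "
from bench import r
print(r.hand_in())"
```

```text
the job is handed in; nothing more can be done
None
```

Job handed in at about 25 s: three washers are stacked flat on the arbor, small end up, down, up; the keeper is swung home against its stop, and the tape roll, cups, block and brush were left alone.

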